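Scan the lid label of the low wide jar in the stock room

TASK

Take the hand scanner out of its charging tray and aim its window straight down at the middle of the bar-code label on the lid of the low, wide jar, about 8 cm above it and with the long side of the scanner's nose parallel to the long side of the label; hold it steady there for a second or two. Then set the scanner down gently, without dropping it, standing upright in its tray again, and do not push the jar about.

Things in the scene. Friction and masses are not known exactly. Their poses are not given: they have to be found in the camera images.
- scanner: Loose hand scanner, grey plastic with a black nose, standing nose-down in the charging tray; 100 mm tall, 0.18 kg or so. Origin at its centre, half-way up (50 mm above its underside), z up, x across the thin side, y along the wide side. The nose (lowest 24 mm) is 34 mm (x) by 64 mm (y); the handle above it, up to the top, is 32 mm thick (x) by 44 mm wide (y). Grip the handle from above across its 32 mm, about 15 mm above the origin.
- scanner_window (a point): Centre of the scanner's window, in the middle of the flat underside of the nose, 50 mm below the scanner's origin; axes as the scanner's. It looks along -z; its scan line runs along y (the long side of the nose).
- jar_label (a point): Centre of the white bar-code label on the lid of the low wide glass jar of dark grounds (loose, 75 mm tall, lid of 88 mm diameter, about 0.4 kg, standing on the table); z up, label 28 mm along x by 56 mm (long side) along y. Beside it stand, with the same label on the lid, a slim jar (130 mm tall, 66 mm lid) and a square tin (112 mm tall, 70 mm wide): they are not to be scanned. The three change places.
- dock: Charging tray, a shallow open-topped white box fixed to the table: 70 mm (x) by 100 mm (y) outside, walls 20 mm high and 5 mm thick, floor 5 mm thick. Origin at the middle of its underside, on the table; z up. The scanner stands upright on its floor, near the middle, long side along the tray's long side (either way round).
There are look-alikes about, which are no part of the job. What is meant by the scanner is not pink, and is the larger of those in its own colour.

How it is judged:
By the outcome, as a careful person would: the job done as asked, in the order asked, and still so for the second after the job is handed in, with the robot touching nothing.
It also fails if it takes over 45 s, if anything falls off the work surface, if the arm or the gripper's body presses on something with over 40 N, if the wrist force passes 120 N, or if a joint passes its speed limit or range.

ROBOT

A 6-joint arm with a two-finger parallel gripper is mounted at the origin on the work surface. World frame = base frame: x ahead of the robot, y to its left, z up, the work surface at z = 0. Lengths are in m, angles in rad, forces in N, time in s.
With the tool pointing down it reaches from about 0.375 to 0.9 m from the base axis. Payload 3.1 kg.
Tool frame: the origin (TCP) lies midway between the tips of the shut fingers; the grasp point (between the pads) lies 19 mm behind it (manip.tcp_to_grasp is the distance from the TCP to the grasp point, in m); z points along the fingers, y is the line along which they close (so a half turn about z gives the same grasp; the last joint's range is limited). The gripper opens to 85 mm and grips with 20 to 120 N. Pads are 22 mm wide; open, the fingers measure 114 mm over their backs; the gripper's body (76 mm by 85 mm) begins 54 mm behind the grasp point. The pads swing forward as they close: fully open they stand 13 mm farther back than shut.
Start: joints at [-1.391, 0.527, 1.433, -0, 1.181, -0.178], TCP at [0.219, -0.585, 0.231] pointing down, gripper open.
Joint ranges: [-3.08, 3.08], [-0.75, 2.2], [0.22, 2.44], [-1.43, 4.57], [0, 2.65], [-2.85, 2.85]. Speed limits (rad/s): [2.79, 2.79, 3.14, 3.14, 3.14, 3.14].

INTERFACE

Orientations are given as a unit quaternion [x, y, z, w].
In Python, from station import manip gives the robot as it stands. The module is installed in compiled form; this text tells all that it offers.
- The arm moves only by the shell command python3 -m crank 'ROWS' [OPENING] [FORCE]. ROWS is JSON, a list of rows, each a list of 2 entries, a list of its own where there are three numbers: the shift along the tool's x, y, z in cm, then the turn about the tool's z in degrees. In form: [[[x, y, z], spin], ...]. A call has 1 to 10 rows; each row is the pose to reach, as a shift and turn from the pose commanded when the call began, along the tool's axes at that moment; what a row does not reach only later rows make up. A row lasts 1/10 s, in which the tool goes at most 50 mm and 8.59 degrees, less where a joint would pass 70% of its speed; a pose out of reach is approached as far as the arm can. A call with a gripper value outside its range is refused whole. OPENING is the finger opening in cm, from 0 to 8.54, set as the call begins (- or left out, the last holds). The fingers move at their own pace and stop on an object; FORCE is the grip in N (left out, the last holds). Time passes only in rows, so rows that repeat a pose let the fingers close. It gives the time, the measured TCP pose, the force and the opening at its end, in the units of the state.
- manip.sense(): the state, without advancing time (a new reading comes with each control period).
- manip.snapshot(name): name is "scene" or "top" or "wrist"; returns the picture (480x640x3 uint8, red, green, blue); there is no depth.
- manip.camera_params(name): a dict with "fx", "fy", "cx", "cy" (pixels), "k1" (the pictures are not rectified: a ray, as slopes to the right and down, at radius r is drawn at 1 + k1 r^2 times it, then the intrinsics apply), "pose" (4x4, takes a point from camera to world coordinates). Camera axes: x right, y up, looking along -z (the intrinsics and any distortion apply to the point x, -y, -z); pixel columns grow to the right and rows downward; lengths in m; the calibration is good to about 2 mm. A picture is of the moment at which its call begins: read the wrist's pose just before it. camera_params takes no time and is no camera call; for the wrist camera it gives the pose at the moment of the call.
- manip.sign_off(): hands the job in, once; it reports no verdict.
The state is a dict: "t": time; "q": joint angles; "qd": joint speeds; "tau": joint torques, N m; "tcp_pos": TCP position; "tool_rot": TCP orientation; "force": force on the tool from outside, world axes, zero at the start; "ft_torque": the same for the moment, N m; "finger_gap": opening from 0.0 (shut) to 1.0 (fully open).
Only numpy, scipy, OpenCV 4.12 (cv2) and the standard library are available. Lean on these libraries where they do the work, as an engineer would, in place of code of your own. Each camera call takes 0.05 s, during which the arm holds its last target. There are 200 camera calls.

## Working session

There is one attempt and no reset: what is moved stays moved. The work goes in short steps, Python scripts to look and compute and a shell command to move; the robot and the scene stay as the last step left them, time stands still between calls to the robot, and variables do not carry over. Pictures are saved under pics/ and viewed, on a budget of 10 in all, crops included, one or two more only if the job needs it, and the job is handed in when it is done.

```bash
mkdir -p pics; cat > h.py <<'E'
import numpy as np, cv2
from station import manip
def snap(c,name):
    p=manip.camera_params(c); im=manip.snapshot(c)
    cv2.imwrite(f'pics/{name}.png',im[:,:,::-1]); 
    return p,im
def K(p): return np.array([[p['fx'],0,p['cx']],[0,p['fy'],p['cy']],[0,0,1.]]),np.array([p['k1'],0,0,0.])
def ray(p,uv):
    k,d=K(p); s=cv2.undistortPoints(np.array([[uv]],float),k,d)[0,0]
    T=np.array(p['pose']); return T[:3,3],T[:3,:3]@np.array([s[0],-s[1],-1])
def atz(p,uv,z):
    o,v=ray(p,uv); return o+v*(z-o[2])/v[2]
def proj(p,P):
    k,d=K(p);T=np.array(p['pose']);c=(np.atleast_2d(P)-T[:3,3])@T[:3,:3]
    c=c*[1,-1,-1]; return cv2.projectPoints(c,np.zeros(3),np.zeros(3),k,d)[0][:,0]
E
python3 - <<'E'
from h import *
a,i=snap('top','top0'); b,j=snap('scene','sc0')
for p in(a,b): print(p)
s=manip.sense(); print(s['t'],s['tcp_pos'],s['tool_rot'],s['force'],s['finger_gap'],manip.tcp_to_grasp)
E
```

```text
{'fx': 496.1093127321635, 'fy': 496.1093127321635, 'cx': 317.40611245558216, 'cy': 237.8345051972371, 'k1': 0.008244366058926323, 'pose': array([[ 0.00806513,  0.98884321, -0.14874159,  0.40784065],
       [-0.99992489,  0.00934776,  0.00792617, -0.02211568],
       [ 0.00922814,  0.14866649,  0.98884433,  0.84076567],
       [ 0.        ,  0.        ,  0.        ,  1.        ]])}
{'fx': 591.4984421365552, 'fy': 591.4984421365552, 'cx': 322.19111403411307, 'cy': 236.08900938595556, 'k1': 0.06659015349078488, 'pose': array([[-0.27265409, -0.73915934,  0.61587598,  1.14757275],
       [ 0.96194127, -0.22149753,  0.16002451,  0.13042671],
       [ 0.01813139,  0.63606786,  0.77142007,  0.86582472],
       [ 0.        ,  0.        ,  0.        ,  1.        ]])}
0.1 [ 0.21879322 -0.58474497  0.23041946] [ 9.84038764e-01  1.77951401e-01 -3.09194473e-06 -1.00498836e-03] [0.36167931 0.35233258 0.19994193] 1.0010710961229614 0.0187
```

View pics/top0.png

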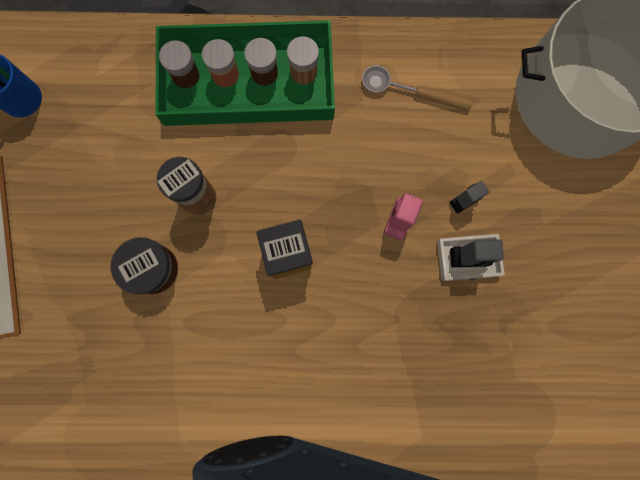

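View pics/sc0.png

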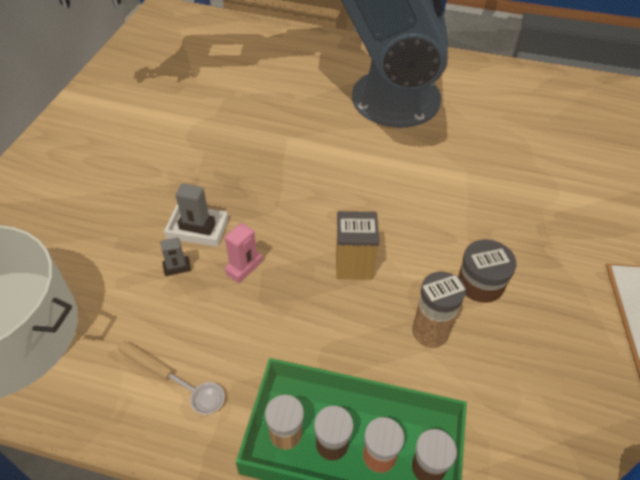

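The low wide jar is at top-view (140,266), and the scanner is in its white tray at (470,257). The pink one and the small grey one are decoys. Next I'll enlarge crops of both.

```bash
python3 - <<'E'
from h import *
t=cv2.imread('pics/top0.png'); s=cv2.imread('pics/sc0.png')
f=lambda im,x,y:cv2.resize(im[y:y+60,x:x+80],(400,300),interpolation=cv2.INTER_CUBIC)
cv2.imwrite('pics/c1.png',np.vstack([np.hstack([f(t,430,227),f(t,103,235)]),np.hstack([f(s,157,183),f(s,445,235)])]))
E
```

```text
(no output)
```

View pics/c1.png

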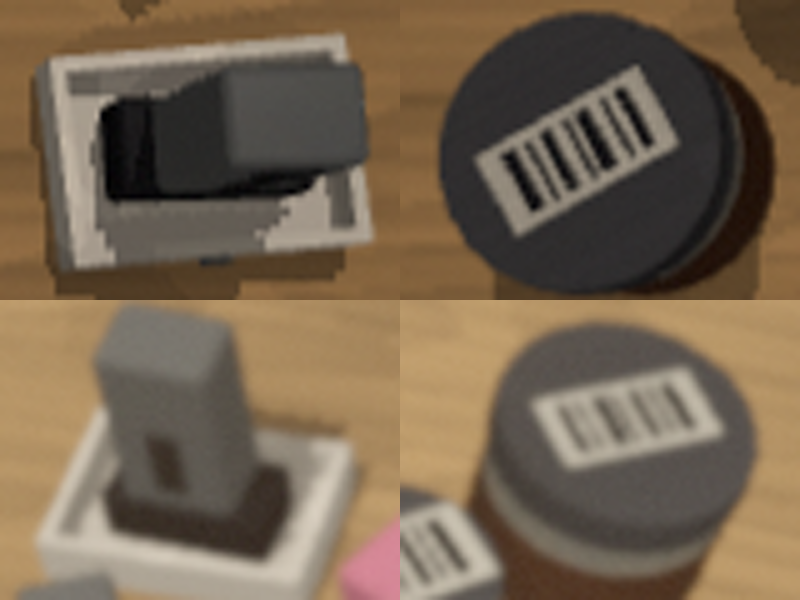

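```bash
python3 - <<'E'
from h import *
a=manip.camera_params('top');b=manip.camera_params('scene')
def g(p,cs,ox,oy,px,py,z):
    P=np.array([atz(p,((x-px+.5)/5-.5+ox,(y-py+.5)/5-.5+oy),z) for x,y in cs])
    c=P.mean(0); e=[P[(i+1)%4]-P[i] for i in range(4)]
    print(c.round(4),[(round(np.hypot(*v[:2])*1000,1),round(np.degrees(np.arctan2(v[1],v[0])),1)) for v in e])
g(a,[(50,62),(345,36),(373,240),(72,268)],430,227,0,0,.02)
g(a,[(225,70),(362,66),(368,165),(230,168)],430,227,0,0,.105)
g(a,[(640,66),(680,145),(517,237),(475,157)],103,235,400,0,.075)
g(b,[(532,403),(692,367),(722,435),(570,470)],445,235,400,300,.075)
g(b,[(118,305),(238,316),(214,383),(95,360)],157,183,0,300,.105)
g(b,[(100,412),(355,440),(305,600),(38,540)],157,183,0,300,.02)
s=manip.sense();from scipy.spatial.transform import Rotation as R
print(R.from_quat(s['tool_rot']).as_matrix().round(3),R.from_quat(s['tool_rot']).as_euler('ZYX',degrees=True))
E
```

```text
[ 0.5018 -0.286   0.02  ] [(np.float64(99.9), np.float64(-84.4)), (np.float64(68.7), np.float64(-174.9)), (np.float64(100.7), np.float64(95.8)), (np.float64(69.1), np.float64(4.4))]
[ 0.5025 -0.2849  0.105 ] [(np.float64(41.3), np.float64(-87.8)), (np.float64(29.9), np.float64(-179.3)), (np.float64(41.3), np.float64(91.8)), (np.float64(29.6), np.float64(0.6))]
[0.4784 0.2476 0.075 ] [(np.float64(28.0), np.float64(-150.7)), (np.float64(56.1), np.float64(120.8)), (np.float64(28.4), np.float64(30.6)), (np.float64(56.7), np.float64(-59.6))]
[0.4815 0.2509 0.075 ] [(np.float64(59.3), np.float64(121.9)), (np.float64(29.3), np.float64(24.3)), (np.float64(55.4), np.float64(-58.1)), (np.float64(29.1), np.float64(-148.1))]
[ 0.5075 -0.2792  0.105 ] [(np.float64(43.2), np.float64(99.8)), (np.float64(32.9), np.float64(8.4)), (np.float64(43.8), np.float64(-87.6)), (np.float64(27.3), np.float64(-172.4))]
[ 0.5067 -0.2803  0.02  ] [(np.float64(99.3), np.float64(98.5)), (np.float64(79.3), np.float64(8.4)), (np.float64(104.5), np.float64(-89.2)), (np.float64(65.6), np.float64(-175.3))]
[[ 0.937  0.35  -0.   ]
 [ 0.35  -0.937  0.002]
 [ 0.    -0.002 -1.   ]] [ 2.05009054e+01 -2.01447947e-02 -1.79886612e+02]
```

```bash
python3 -m crank '[[[2,-1,0],-4],[[5,-2.5,0],-10],[[9,-4.4,0],-18],[[14,-6.9,0],-26],[[19,-9.3,0],-34],[[24,-11.8,0],-42],[[29,-14.2,0],-50],[[33,-16.2,0],-58],[[36,-17.7,0],-66],[[37.2,-18.3,0],-72.5]]' 8.5 40 && python3 -m crank '[[[0,0,0],0],[[0,0,0],0],[[0,0,0],0]]'
python3 - <<'E'
from h import *
p,i=snap('wrist','w1')
from scipy.spatial.transform import Rotation as R
s=manip.sense();print(s['t'],s['q'],s['tcp_pos'],R.from_quat(s['tool_rot']).as_matrix().round(3))
print(p)
E
```

```text
t: 1.1
tcp_pos: [0.5056, -0.2794, 0.2309]
tool_rot: [0.685, 0.729, 0.001, -0.001]
force: [-1.2, -0.5, 0.1]
finger_gap: 0.998
t: 1.4
tcp_pos: [0.5023, -0.2848, 0.2311]
tool_rot: [0.69, 0.724, -0.0, -0.0]
force: [-0.3, -0.5, 0.0]
finger_gap: 0.997
1.45 [-7.09233838e-01  4.63665557e-01  1.55422366e+00 -4.05231240e-04
  1.12405990e+00 -7.58114738e-01] [ 0.50229044 -0.28493537  0.23118372] [[-0.049  0.999 -0.001]
 [ 0.999  0.049 -0.   ]
 [-0.    -0.001 -1.   ]]
{'fx': 349.0112126263674, 'fy': 349.0112126263674, 'cx': 321.94260222051486, 'cy': 246.24030475489886, 'k1': -0.0151813465130676, 'pose': array([[ 0.99878556, -0.04775589, -0.01211522,  0.49866792],
       [ 0.04922032,  0.95627388,  0.28830128, -0.21184276],
       [-0.00218262, -0.28854747,  0.9574631 ,  0.37358217],
       [ 0.        ,  0.        ,  0.        ,  1.        ]])}
```

View pics/w1.png

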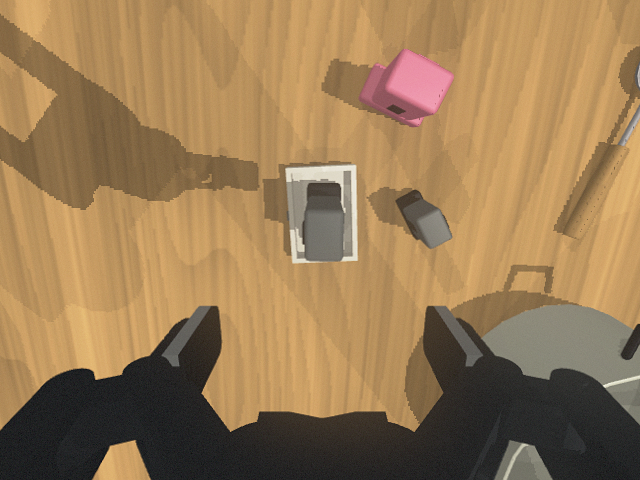

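```bash
python3 - <<'E'
from h import *
t=cv2.imread('pics/w1.png')
cv2.imwrite('pics/c2.png',cv2.resize(t[155:275,265:385],(600,600),interpolation=cv2.INTER_CUBIC))
a=manip.camera_params('top')
for z in(0,.1,.2): print(z,[atz(a,u,z).round(3) for u in((517,95),(585,157),(550,30),(523,80))])
p=manip.camera_params('wrist')
for z in(0,.1,.2): print(z,[atz(p,u,z).round(3) for u in((406,390),(440,335),(560,304))])
E
```

```text
0 [array([ 0.797, -0.385, -0.   ]), array([ 0.683, -0.499,  0.   ]), array([ 0.923, -0.452,  0.   ]), array([ 0.826, -0.397,  0.   ])]
0.1 [array([ 0.751, -0.342,  0.1  ]), array([ 0.65 , -0.442,  0.1  ]), array([ 0.862, -0.401,  0.1  ]), array([ 0.776, -0.353,  0.1  ])]
0.2 [array([ 0.704, -0.299,  0.2  ]), array([ 0.617, -0.386,  0.2  ]), array([ 0.801, -0.35 ,  0.2  ]), array([ 0.726, -0.308,  0.2  ])]
0 [array([ 0.62 , -0.511,  0.   ]), array([ 0.652, -0.43 ,  0.   ]), array([ 0.789, -0.382,  0.   ])]
0.1 [array([ 0.588, -0.431,  0.1  ]), array([ 0.611, -0.372,  0.1  ]), array([ 0.711, -0.336,  0.1  ])]
0.2 [array([ 0.555, -0.351,  0.2  ]), array([ 0.57 , -0.313,  0.2  ]), array([ 0.633, -0.291,  0.2  ])]
```

View pics/c2.png

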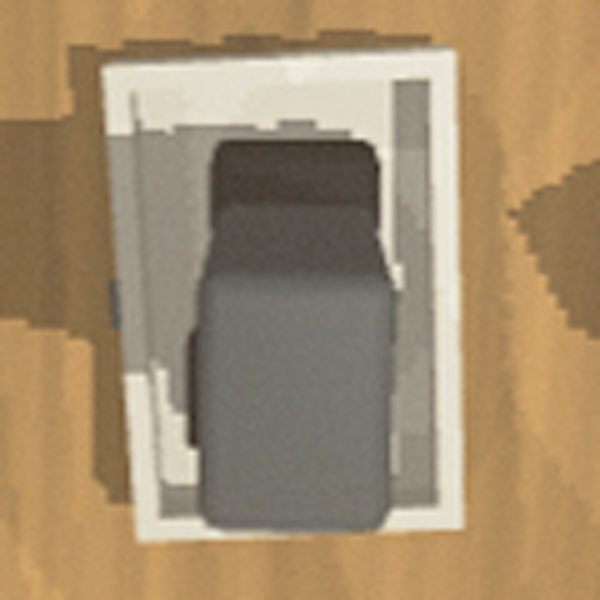

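```bash
python3 - <<'E'
from h import *
p=manip.camera_params('wrist')
def g(cs,z):
    P=np.array([atz(p,((x+.5)/5-.5+265,(y+.5)/5-.5+155),z) for x,y in cs])
    e=[P[(i+1)%4]-P[i] for i in range(4)]
    print(P.mean(0).round(4),[(round(np.hypot(*v[:2])*1000,1),round(np.degrees(np.arctan2(v[1],v[0])),1)) for v in e])
g([(103,66),(456,50),(464,525),(137,540)],.02)
g([(200,280),(395,272),(390,531),(201,531)],.105)
g([(211,143),(379,143)]*2,.029)
print(atz(p,((211+.5)/5-.5+265,(143+.5)/5-.5+155),.029),atz(p,((379+.5)/5-.5+265,(143+.5)/5-.5+155),.029))
s=manip.sense();print(s['tcp_pos'])
E
```

```text
[ 0.5022 -0.2854  0.02  ] [(np.float64(70.0), np.float64(5.4)), (np.float64(99.4), np.float64(-84.6)), (np.float64(70.2), np.float64(-174.4)), (np.float64(99.7), np.float64(95.3))]
[ 0.5032 -0.2842  0.105 ] [(np.float64(30.4), np.float64(5.2)), (np.float64(42.7), np.float64(-87.3)), (np.float64(30.8), np.float64(-177.1)), (np.float64(41.4), np.float64(92.2))]
[ 0.5015 -0.2514  0.029 ] [(np.float64(32.9), np.float64(2.8)), (np.float64(32.9), np.float64(-177.2)), (np.float64(32.9), np.float64(2.8)), (np.float64(32.9), np.float64(-177.2))]
[ 0.48504862 -0.25217602  0.029     ] [ 0.51788996 -0.25055484  0.029     ]
[ 0.50229044 -0.28493537  0.23118372]
```

The wrist view shows the scanner at (0.503,-0.2845) with yaw about 2.7°. The tray is at (0.502,-0.2856) with yaw about 5.3°. The tool is already lined up, so I'll descend and grip.

```bash
python3 -m crank '[[[0,0,1.5],0],[[0,0,4],0],[[0,0.1,7],0],[[0,0.1,10],0],[[0,0.1,13],0],[[0,0.1,15],0],[[0,0.1,16.5],0],[[0,0.1,17.5],0],[[0,0.1,18.1],0],[[0,0.1,18.1],0]]' && python3 -m crank '[[[0,0,0],0],[[0,0,0],0],[[0,0,0],0],[[0,0,0],0],[[0,0,0],0],[[0,0,0],0],[[0,0,0],0],[[0,0,0],0]]' 2.0 50
```

```text
t: 2.45
tcp_pos: [0.5038, -0.2841, 0.0499]
tool_rot: [0.689, 0.725, -0.0, -0.0]
force: [-0.1, 0.7, 0.5]
finger_gap: 0.995
t: 3.25
tcp_pos: [0.5046, -0.2837, 0.051]
tool_rot: [0.688, 0.725, 0.0, 0.0]
force: [-1.1, 1.0, 6.4]
finger_gap: 0.367
```

```bash
python3 -m crank '[[[0,0,-0.5],0],[[0,0,-1.5],0],[[0,0,-3],0],[[0,0,-5],0],[[0,0,-8],0],[[0,0,-11],0],[[0,0,-14],0],[[0,0,-16],0],[[0,0,-17],0],[[0,0,-17],0]]'
python3 - <<'E'
from h import *
from scipy.spatial.transform import Rotation as R
p,i=snap('wrist','w2')
s=manip.sense();print(s['t'],s['tcp_pos'],R.from_quat(s['tool_rot']).as_matrix().round(4),s['force'],s['finger_gap'])
p,i=snap('scene','sc2')
w=cv2.imread('pics/w2.png');c=cv2.imread('pics/sc2.png')
u=proj(p,[[.503,-.2845,.2]])[0].astype(int);print(u)
x,y=max(u[0]-80,0),max(u[1]-80,0)
cv2.imwrite('pics/c3.png',np.hstack([cv2.resize(w[160:400,200:440],(400,400)),cv2.resize(c[y:y+160,x:x+160],(400,400))]))
E
```

```text
t: 4.25
tcp_pos: [0.5047, -0.284, 0.2218]
tool_rot: [0.688, 0.725, 0.0, 0.001]
force: [-0.2, 0.4, -2.6]
finger_gap: 0.368
4.3 [ 0.50403312 -0.28349532  0.22036348] [[-5.230e-02  9.986e-01  1.000e-04]
 [ 9.986e-01  5.230e-02 -1.000e-04]
 [-1.000e-04  1.000e-04 -1.000e+00]] [-0.7446781  -0.77793853 -3.6402703 ] 0.36630375316888586
[178 147]
```

View pics/c3.png

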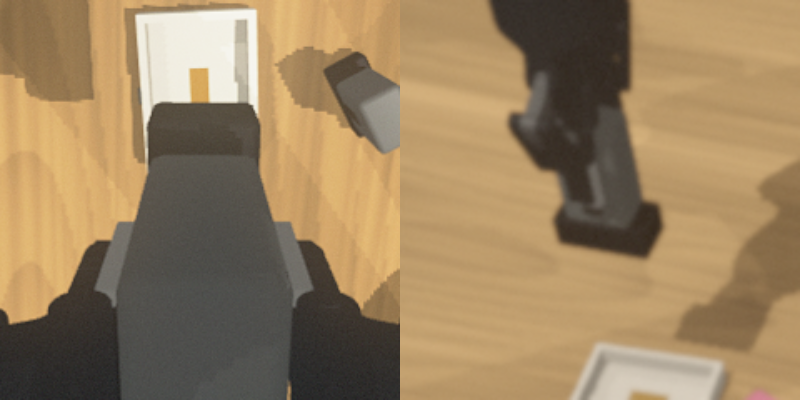

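```bash
cat > fit.py <<'E'
from h import *
from scipy.spatial.transform import Rotation as R
from itertools import product
def boxes():
    n=[(sx*.017,sy*.032,z) for z in(-.05,-.026) for sx,sy in((-1,-1),(1,-1),(1,1),(-1,1))]
    h=[(sx*.016,sy*.022,z) for z in(-.026,.05) for sx,sy in((-1,-1),(1,-1),(1,1),(-1,1))]
    return np.array(n),np.array(h)
def draw(im,p,o,Rm,crop,k,name):
    x0,y0,w,h=crop; c=cv2.resize(im[y0:y0+h,x0:x0+w],None,fx=k,fy=k,interpolation=cv2.INTER_CUBIC)
    for b in boxes():
        q=((proj(p,b@Rm.T+o)-[x0,y0]+.5)*k-.5).round().astype(int)
        for i in range(4):
            for a,d in((i,(i+1)%4),(i+4,(i+1)%4+4),(i,i+4)): cv2.line(c,tuple(map(int,q[a])),tuple(map(int,q[d])),(0,255,255),1)
    cv2.imwrite(name,c)
E
python3 - <<'E'
from fit import *
s=manip.sense(); T=R.from_quat(s['tool_rot']).as_matrix(); tcp=np.array(s['tcp_pos'])
Rm=np.column_stack([T[:,1],T[:,0],-T[:,2]])
o=tcp+np.array([0,-.0007,.004])
p=manip.camera_params('wrist')
im=cv2.imread('pics/w2.png'); draw(im,p,o,Rm,(240,190,160,200),4,'pics/d1a.png')
draw(cv2.imread('pics/sc2.png'),manip.camera_params('scene'),o,Rm,(130,90,120,200),4,'pics/d1b.png')
a=cv2.imread('pics/d1a.png');b=cv2.imread('pics/d1b.png')
m=np.hstack([a,b]);print(m.shape);cv2.imwrite('pics/d1.png',cv2.resize(m,None,fx=.71,fy=.74))
E
```

```text
(800, 1120, 3)
```

View pics/d1.png

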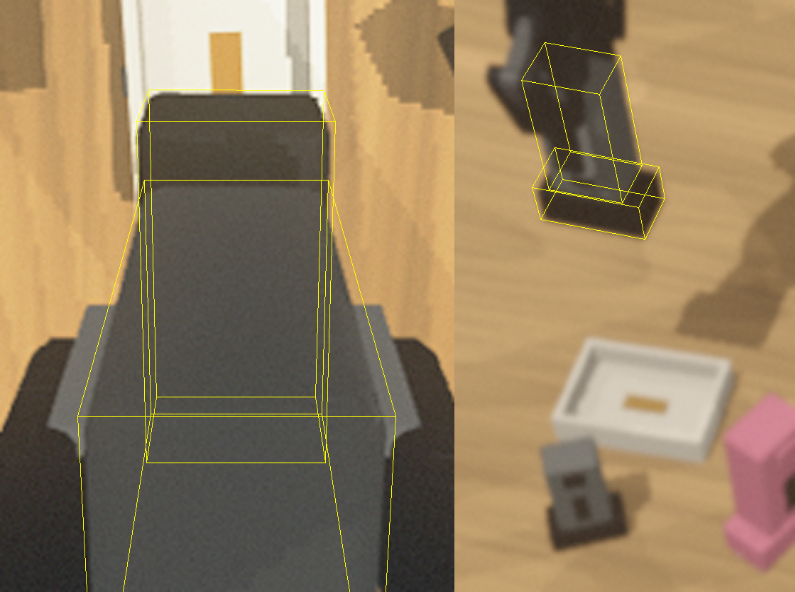

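Wireframe overlay: the scanner is upright in the grip, with tilt under about 1°. Next I'll carry it over to the jar.

```bash
python3 -m crank '[[[0.5,0,0],0],[[1.5,0,0],-1],[[3.5,0,0],-2],[[6.5,0,0],-4],[[10,0,0],-6],[[14,0.1,0],-8],[[18,0.1,0],-10],[[22,0.1,0],-12],[[26,0.1,0],-14],[[30,0.1,0],-16]]' && python3 - <<'E'
from h import *
from scipy.spatial.transform import Rotation as R
s=manip.sense(); T=R.from_quat(s['tool_rot']).as_matrix();print(s['tcp_pos'],T.round(3))
d=np.array([.4788,.2482,.2202])-s['tcp_pos'];print(d@T*100)
# expected from commanded
print(np.degrees(np.arctan2(T[1,0],T[0,0])))
E
```

```text
t: 5.35
tcp_pos: [0.4879, 0.0191, 0.2201]
tool_rot: [0.58, 0.815, -0.0, -0.001]
force: [-0.1, 0.3, -2.0]
finger_gap: 0.369
[0.48793289 0.01905648 0.22009585] [[-0.328  0.945 -0.001]
 [ 0.945  0.328  0.001]
 [ 0.001 -0.001 -1.   ]]
[2.19448520e+01 6.65771230e+00 8.79687028e-03]
109.15932900156655
```

```bash
python3 -m crank '[[[3.5,1.1,0],-2],[[7,2.1,0],-4],[[10.5,3.2,0],-6],[[14,4.2,0],-8],[[17,5.1,0],-9.5],[[19.5,5.9,0],-10.5],[[21,6.3,0],-11],[[21.8,6.6,0],-11.4],[[22,6.7,0],-11.5],[[22,6.7,0],-11.5]]' && python3 - <<'E'
from fit import *
p,i=snap('wrist','w3')
s=manip.sense(); T=R.from_quat(s['tool_rot']).as_matrix();print(s['t'],s['tcp_pos'],np.degrees(np.arctan2(T[1,0],T[0,0])),s['force'])
d=np.array([.4788,.2482,.202])-s['tcp_pos'];print(d@T*100)
q,i=snap('scene','sc3'); r,i=snap('top','t3')
u=proj(q,[[.48,.25,.13]])[0].astype(int); x,y=u-[60,80]
w=cv2.imread('pics/w3.png');c=cv2.imread('pics/sc3.png')
cv2.imwrite('pics/e1.png',np.hstack([cv2.resize(w[80:380,170:470],(450,450)),cv2.resize(c[y:y+155,x:x+120],(348,450))]));print(x,y)
E
```

```text
t: 6.35
tcp_pos: [0.4812, 0.2454, 0.2202]
tool_rot: [0.496, 0.868, -0.0, -0.0]
force: [-0.5, -0.8, -1.9]
finger_gap: 0.365
6.4 [0.48120029 0.24500697 0.22019828] 120.4587775961236 [-0.58429042 -0.37105074 -3.06388007]
[ 0.39744205 -0.04372319  1.81974497]
438 156
```

View pics/e1.png

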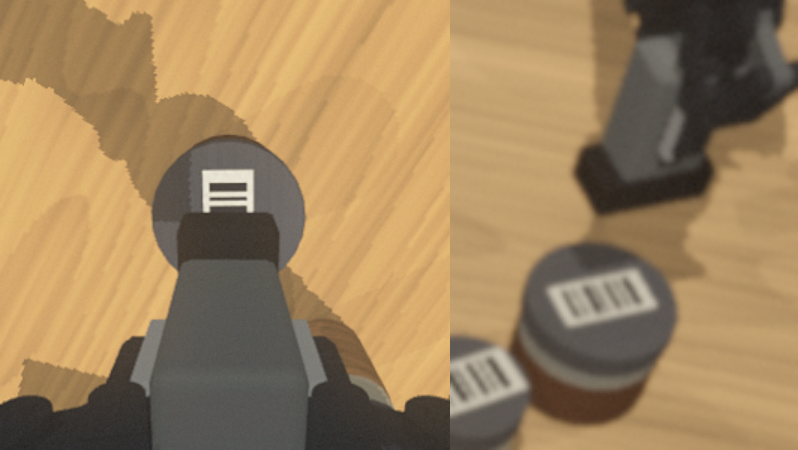

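```bash
python3 - <<'E'
from fit import *
p=manip.camera_params('wrist')
f=lambda x,y,z:atz(p,((x+.5)/1.5-.5+170,(y+.5)/1.5-.5+80),z)
A,B=f(203,170.5,.075),f(254,170,.075);v=B-A;print(A,B,np.hypot(*v[:2]),np.degrees(np.arctan2(v[1],v[0])))
n=np.array([-v[1],v[0],0])/np.hypot(*v[:2]);print('label ctr',(A+B)/2-n*.028, 'long ang',np.degrees(np.arctan2(n[1],n[0])))
L,Rr=f(152,212,.075),f(305,212,.075);print('lid L/R mid',(L+Rr)/2,np.linalg.norm(L-Rr))
# nose: front lower edge
s=manip.sense();z=s['tcp_pos'][2]-.046
a,b=f(181,214,z+.024),f(275,213,z+.024)
print('nose top front',a,b,np.linalg.norm(a-b)); n2=b-a;n2=np.array([-n2[1],n2[0],0])/np.hypot(*n2[:2]);print('scan ctr',(a+b)/2-n2*.032,np.degrees(np.arctan2(n2[1],n2[0])))
r=manip.camera_params('top');im=cv2.imread('pics/t3.png')
print(s['tcp_pos'])
E
```

```text
[0.45255436 0.26494988 0.075     ] [0.47656125 0.2793736  0.075     ] 0.028006684808079288 30.99812330555873
label ctr [0.47897809 0.24816058 0.075     ] long ang 120.99812330555872
lid L/R mid [0.47641694 0.25195092 0.075     ] 0.08599044962957532
nose top front [0.44977601 0.26755844 0.19827606] [0.47565861 0.28315385 0.19827606] 0.030217978386490225
scan ctr [0.47923242 0.24794718 0.19827606] 121.07082164937835
[0.48138659 0.2448219  0.22027606]
```

```bash
python3 - <<'E'
from fit import *
p=manip.camera_params('wrist')
f=lambda x,y,z:atz(p,((x+.5)/1.5-.5+170,(y+.5)/1.5-.5+80),z)
s=manip.sense();T=R.from_quat(s['tool_rot']).as_matrix();tcp=s['tcp_pos']
for dz in(0,-.001,-.002):
    z=tcp[2]-.046+dz
    a,b=f(181,213.5,z),f(275,213,z);n2=b-a;w=np.hypot(*n2[:2]);n2=np.array([-n2[1],n2[0],0])/w
    c=(a+b)/2-n2*.032; print(w,c,((c-tcp)@T*1000).round(2),((np.array([.479,.2482,.155])-c)@T*100).round(2))
E
python3 - <<'E'
import cv2
cv2.imwrite('pics/e2.png',cv2.resize(cv2.imread('pics/w3.png')[170:350,250:390],None,fx=4,fy=4,interpolation=cv2.INTER_CUBIC)[:600])
E
```

```text
0.034621158135552874 [0.48174294 0.24321041 0.17427606] [-1.56 -0.49 46.  ] [0.57 0.02 1.93]
0.034804859998515986 [0.48185543 0.24301378 0.17327606] [-1.79 -0.49 47.  ] [0.59 0.02 1.83]
0.03498856186147906 [0.48196792 0.24281714 0.17227606] [-2.01 -0.49 48.  ] [0.61 0.02 1.73]
```

View pics/e2.png

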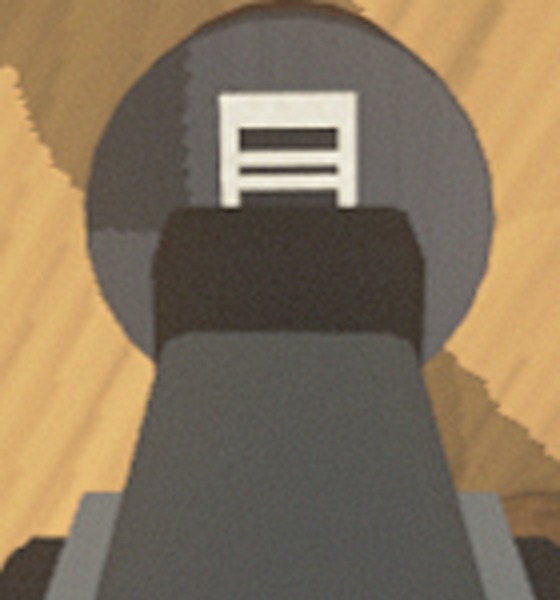

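The scanner is parallel to the label and short of it by 0.6 cm along the label's long side. I'll correct that, descend to 8 cm and let it settle.

```bash
python3 -m crank '[[[0.1,0,0.3],0],[[0.3,0,0.8],0],[[0.5,0,1.3],0],[[0.57,0,1.7],0],[[0.57,0,1.87],0],[[0.57,0,1.87],0],[[0.57,0,1.87],0],[[0.57,0,1.87],0],[[0.57,0,1.87],0],[[0.57,0,1.87],0]]' && python3 - <<'E'
from fit import *
p,i=snap('wrist','w4');q,_=snap('top','t4')
s=manip.sense(); T=R.from_quat(s['tool_rot']).as_matrix();tcp=s['tcp_pos'];print(s['t'],tcp,np.degrees(np.arctan2(T[1,0],T[0,0])),s['qd'].round(3))
c=tcp+T@[-.0017,-.0005,.0465];print('window',c)
w=cv2.imread('pics/w4.png')
cv2.imwrite('pics/e3.png',cv2.resize(w[170:320,250:390],None,fx=4,fy=4,interpolation=cv2.INTER_CUBIC))
E
```

```text
t: 7.5
tcp_pos: [0.4785, 0.2508, 0.2018]
tool_rot: [0.496, 0.868, 0.0, 0.0]
force: [-1.0, -1.0, -2.8]
finger_gap: 0.37
7.6 [0.47843416 0.25074392 0.20171731] 120.49910846156588 [ 0.     0.     0.001 -0.001  0.002 -0.   ]
window [0.47887668 0.24902839 0.1552173 ]
```

View pics/e3.png

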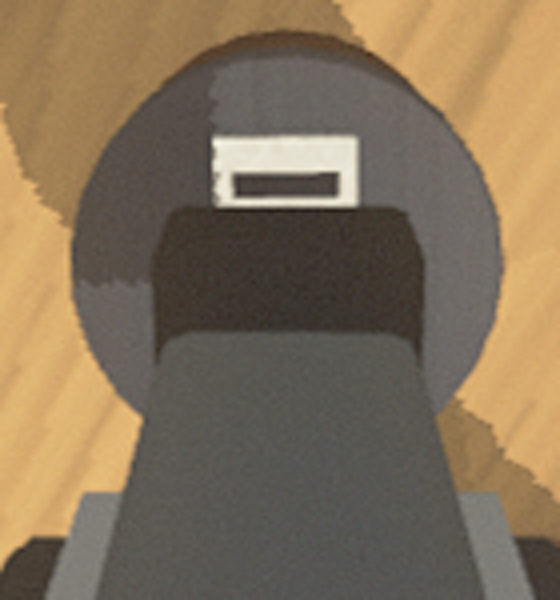

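```bash
python3 - <<'E'
from fit import *
p=manip.camera_params('wrist')
f=lambda x,y,z:atz(p,((x+.5)/4-.5+250,(y+.5)/4-.5+170),z)
s=manip.sense();T=R.from_quat(s['tool_rot']).as_matrix()
def ctr(x1,x2,y,z,h):
    a,b=f(x1,y,z),f(x2,y,z);v=b-a;w=np.hypot(*v[:2]);n=np.array([-v[1],v[0],0])/w
    c=(a+b)/2-n*h;print(c,w,np.degrees(np.arctan2(n[1],n[0])));return c
l=ctr(213,359,136,.075,.028);c=ctr(157,422,208,.1555,.032);print((l-c)@T*1000)
E
```

```text
[0.47788919 0.2490036  0.075     ] 0.028365563648070795 120.51632549578683
[0.47865651 0.24925873 0.1555    ] 0.036635870907308285 120.5214291148192
[ 0.17436526 -0.80901732 80.49980714]
```

The window is within 1 mm of the label centre, parallel to it, at a height of about 80 mm. Holding for 2 s.

```bash
for i in 1 2; do python3 -m crank '[[[0,0,0],0],[[0,0,0],0],[[0,0,0],0],[[0,0,0],0],[[0,0,0],0],[[0,0,0],0],[[0,0,0],0],[[0,0,0],0],[[0,0,0],0],[[0,0,0],0]]'; done
python3 - <<'E'
from fit import *
s=manip.sense();T=R.from_quat(s['tool_rot']).as_matrix();tcp=s['tcp_pos'];print(tcp,np.degrees(np.arctan2(T[1,0],T[0,0])))
c=tcp+T@[-.0017,-.0005,.0465]
print('half-return, tool cm', (np.array([.49,-.02,tcp[2]+.02])-tcp)@T*100)
E
```

```text
t: 8.6
tcp_pos: [0.4784, 0.2507, 0.2016]
tool_rot: [0.496, 0.868, 0.0, 0.0]
force: [-0.4, 0.9, -2.1]
finger_gap: 0.369
t: 9.6
tcp_pos: [0.4784, 0.2508, 0.2016]
tool_rot: [0.496, 0.868, -0.0, -0.0]
force: [-0.5, 1.1, -2.4]
finger_gap: 0.371
[0.47835795 0.2507556  0.20160795] 120.50023076908013
half-return, tool cm [-23.91984796 -12.73891464  -2.00055681]
```

Next, up 2 cm and back to a point over the middle. Then I'll work out the rest of the way to the tray.

```bash
python3 -m crank '[[[0,0,-0.5],0],[[0,0,-1.2],0],[[-0.5,-0.3,-2],0],[[-2.5,-1.3,-2],2],[[-5.5,-2.9,-2],4],[[-9,-4.8,-2],6],[[-12.5,-6.7,-2],8],[[-16,-8.5,-2],10],[[-19,-10.1,-2],12],[[-21.5,-11.4,-2],14]]' && python3 -m crank '[[[-1.4,-1.0,0],0],[[-2,-1.5,0],0],[[-2,-1.5,0],0]]' && python3 - <<'E'
from fit import *
s=manip.sense();T=R.from_quat(s['tool_rot']).as_matrix();tcp=s['tcp_pos'];ang=np.degrees(np.arctan2(T[1,0],T[0,0]));print(tcp,ang)
# scanner centre to dock centre, yaw 5.3 (tool x ang 95.3)
a=np.radians(95.3);X=np.array([np.cos(a),np.sin(a),0]);Y=np.array([np.sin(a),-np.cos(a),0])
t=np.array([.5022,-.2855,.2216])+.0017*X+.0005*Y
print(t,(t-tcp)@T*100,ang-95.3)
E
```

```text
t: 10.6
tcp_pos: [0.4895, 0.0053, 0.2226]
tool_rot: [0.599, 0.8, 0.0, 0.001]
force: [0.7, -0.4, -1.3]
finger_gap: 0.368
t: 10.9
tcp_pos: [0.4802, -0.0165, 0.2221]
tool_rot: [0.599, 0.801, 0.0, 0.0]
force: [0.5, -0.2, -1.7]
finger_gap: 0.369
[ 0.48023186 -0.01652297  0.22210881] 106.39563245202906
[ 0.50254083 -0.28376108  0.2216    ] [-26.26680939  -5.4031233    0.05082903] 11.095632452029065
```

```bash
python3 -m crank '[[[-1,-0.2,0],1],[[-3.5,-0.7,0],2.5],[[-7,-1.4,0],4],[[-11,-2.2,0],6],[[-15,-3.1,0],8],[[-19,-3.9,0],9.5],[[-22.5,-4.6,0],10.5],[[-25,-5.1,0],11],[[-26.2,-5.4,0],11.1],[[-26.3,-5.4,0],11.1]]' && python3 -m crank '[[[0,0,0],0],[[0,0,0],0],[[0,0,0],0]]' && python3 - <<'E'
from fit import *
p,i=snap('wrist','w5')
s=manip.sense();T=R.from_quat(s['tool_rot']).as_matrix();tcp=s['tcp_pos'];ang=np.degrees(np.arctan2(T[1,0],T[0,0]));print(s['t'],tcp,ang)
a=np.radians(95.3);X=np.array([np.cos(a),np.sin(a),0]);Y=np.array([np.sin(a),-np.cos(a),0])
t=np.array([.5022,-.2855,.0515])+.0017*X+.0005*Y
print(t,(t-tcp)@T*100,ang-95.3)
E
```

```text
t: 11.9
tcp_pos: [0.5038, -0.2843, 0.2214]
tool_rot: [0.673, 0.739, 0.0, 0.0]
force: [0.4, 0.1, -2.7]
finger_gap: 0.368
t: 12.2
tcp_pos: [0.5034, -0.2817, 0.2217]
tool_rot: [0.672, 0.74, 0.0, -0.0]
force: [-0.3, 0.8, -2.2]
finger_gap: 0.372
12.25 [ 0.50350892 -0.28196795  0.22173301] 95.489356795407
[ 0.50254083 -0.28376108  0.0515    ] [-0.17669077 -0.10995102 17.02324833] 0.1893567954070079
```

```bash
python3 -m crank '[[[-0.18,-0.1,1.5],0],[[-0.18,-0.1,4],0],[[-0.18,-0.1,7],0],[[-0.18,-0.1,10],0],[[-0.18,-0.1,12.5],0],[[-0.18,-0.1,14.5],0],[[-0.18,-0.1,15.7],0],[[-0.18,-0.1,16.2],0],[[-0.18,-0.1,16.4],0],[[-0.18,-0.1,16.4],0]]' && python3 -m crank '[[[0,0,0.05],0],[[0,0,0.1],0],[[0,0,0.15],0],[[0,0,0.2],0],[[0,0,0.25],0],[[0,0,0.3],0],[[0,0,0.35],0],[[0,0,0.35],0]]'
```

```text
t: 13.25
tcp_pos: [0.5032, -0.2855, 0.0583]
tool_rot: [0.673, 0.74, 0.0, 0.001]
force: [0.3, -0.0, -1.7]
finger_gap: 0.371
t: 14.05
tcp_pos: [0.5026, -0.2852, 0.054]
tool_rot: [0.673, 0.74, 0.0, -0.0]
force: [-0.6, 0.0, -2.7]
finger_gap: 0.371
```

```bash
python3 -m crank '[[[0,0,0.05],0],[[0,0,0.1],0],[[0,0,0.15],0],[[0,0,0.15],0]]' && python3 -m crank '[[[0,0,0.05],0],[[0,0,0.1],0],[[0,0,0.1],0]]'
```

```text
t: 14.45
tcp_pos: [0.5026, -0.2852, 0.0525]
tool_rot: [0.673, 0.74, -0.0, -0.0]
force: [-0.0, 0.1, -1.8]
finger_gap: 0.369
t: 14.75
tcp_pos: [0.5027, -0.2852, 0.0516]
tool_rot: [0.673, 0.74, -0.0, -0.0]
force: [0.2, -0.9, -2.0]
finger_gap: 0.371
```

```bash
python3 -m crank '[[[0,0,0.05],0],[[0,0,0.05],0],[[0,0,0.05],0]]' && python3 -m crank '[[[0,0,0.05],0],[[0,0,0.05],0],[[0,0,0.05],0]]'
```

```text
t: 15.05
tcp_pos: [0.5027, -0.2852, 0.0511]
tool_rot: [0.673, 0.74, -0.0, 0.0]
force: [0.1, 0.2, -2.0]
finger_gap: 0.37
t: 15.35
tcp_pos: [0.5027, -0.2852, 0.051]
tool_rot: [0.673, 0.74, -0.0, 0.0]
force: [-1.4, 1.4, 2.4]
finger_gap: 0.369
```

Contact: the vertical force went from -2.0 to +2.4 N. Releasing.

```bash
python3 -m crank '[[[0,0,0],0],[[0,0,0],0],[[0,0,0],0],[[0,0,0],0],[[0,0,0],0]]' 4.2 20 && python3 -m crank '[[[0,0,0],0],[[0,0,0],0],[[0,0,0],0],[[0,0,0],0],[[0,0,0],0]]' 7.5 && python3 -m crank '[[[0,0,-0.5],0],[[0,0,-1.5],0],[[0,0,-3],0],[[0,0,-5],0],[[0,0,-8],0],[[0,0,-11],0],[[0,0,-14],0],[[0,0,-16],0],[[0,0,-17],0],[[0,0,-17],0]]'
python3 - <<'E'
from fit import *
p,i=snap('wrist','w6');q,j=snap('scene','sc6');r,k=snap('top','t6')
w,c,t=[cv2.imread(f'pics/{n}.png') for n in('w6','sc6','t6')]
f=lambda im,x,y,d=100:cv2.resize(im[y:y+d,x:x+d],(300,300),interpolation=cv2.INTER_CUBIC)
t0=cv2.imread('pics/top0.png')
cv2.imwrite('pics/f.png',np.vstack([np.hstack([f(w,265,165,120),f(c,150,165)]),np.hstack([f(t,100,215),f(t0,100,215)])]))
d=cv2.absdiff(t,t0)[215:310,105:185].max(2);print('jar diff px',(d>40).sum())
print(manip.sense()['t'],manip.sense()['force'])
E
```

```text
t: 15.85
tcp_pos: [0.5027, -0.2852, 0.0505]
tool_rot: [0.673, 0.74, 0.0, 0.0]
force: [-0.2, 0.3, -0.5]
finger_gap: 0.488
t: 16.35
tcp_pos: [0.5027, -0.2852, 0.0506]
tool_rot: [0.673, 0.74, 0.0, -0.0]
force: [0.6, -0.4, 0.6]
finger_gap: 0.874
t: 17.35
tcp_pos: [0.5033, -0.2857, 0.2226]
tool_rot: [0.673, 0.74, 0.0, 0.002]
force: [0.2, 0.4, -0.9]
finger_gap: 0.877
jar diff px 1758
17.5 [ 1.04331797  0.18083755 -0.09974143]
```

View pics/f.png

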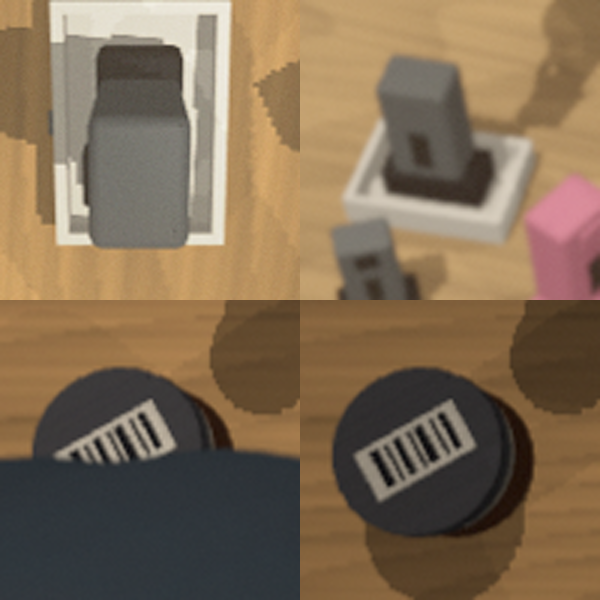

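```bash
python3 -c "
from station import manip
print(manip.sign_off())"
```

```text
the job is handed in; nothing more can be done
None
```

The scan was done and the scanner is standing upright in its tray again. I handed the job in at about 17.5 s, with the gripper open and 17 cm above the release height.

- **Scan:** I held the window over the wide jar's label for more than 2 s. From the wrist camera it was about 1 mm from the label centre, about 80 mm above it, and parallel to within 0.1°. The calibration is only good to about 2 mm.
- **Setting down:** I lowered it in 0.5 mm steps until it touched the tray floor, where the force read about 2.4 N, and then let go. The last wrist and scene pictures show it upright inside the tray, near the middle.
- **Jar:** The last top picture shows the visible part of the lid and label where they were at the start. The arm hid the lower half, so the pixel comparison I ran on the jar (1758 pixels differing) says nothing either way.
- **Disagreement:** The scene camera put things about 4–6 mm away from where the top and wrist cameras did. Those two agreed with each other, so I used them.
- **Pictures:** I viewed 10.

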